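# Find the clamp nut that fits the key machine's post

## Task

The key clamp on the bench has lost its nut, and only one of the three T-handled nuts standing by it has the right thread: try them on the clamp's threaded post and screw the one that fits clockwise all the way down until its skirt rests on the clamp plate. Leave that nut there, leave the two others standing upright on the bench clear of the clamp, and do not disturb the parts bin, the oil bottle or the brush.

Things in the scene. Friction and masses are not known exactly. Their poses are not given: they have to be found in the camera images.
- clamp: The key clamp, fixed to the bench: grey base 150 x 110 x 28 mm (long along its x), a square steel plate 75 x 75 mm on it, top 45 mm above the bench, and a threaded post standing in the plate's middle. A dark stop bar crosses the base at +x, top 40 mm above the bench. Origin: centre of the underside, under the post; z up.
- post_foot (a point): On the post's axis at the plate's top face, axes as the clamp's. Right-hand thread, 30 mm across, three ridges; their upper ends lie 21 mm above the plate, at the clamp's x axis and 120 degrees to either side. The fitting nut sinks 1 mm per 10 degrees of clockwise turn if gently pressed. Home, its point is 38 mm above this one and it turns at most some 25 degrees more.
- post_tip (a point): Top of the post, 34 mm above the plate: a cone 9 mm across at the tip, widening over 10 mm to the 19 mm core. The fitting nut slips over it and lands with its rim 6 to 18 mm above the plate, lowest if its inner studs are just under 120 degrees clockwise of a ridge end; it then needs 60 to 180 degrees of turn. A wrong nut stays 16 mm or more above the plate however it is turned.
- nut_a_mid (a point): Loose T-handled clamp nut, 0.15 to 0.3 kg, upright on the bench: steel skirt 42 mm across, 44 mm tall, open below; on it a straight black handle bar 90 mm long, 16 mm thick, 32 mm tall (44 to 76 mm above the rim). Point: on the axis, 38 mm above the bottom rim; x along the bar, z up.
- nut_b_mid (a point): Second nut: outside, point and axes as nut_a. The three look alike and differ only inside the skirt: exactly one (a, b or c) fits the post; of the others one stops on the post's tip and one rests on top of the thread, spins and does not sink when turned.
- nut_c_mid (a point): Third nut: outside, point and axes as nut_a. Whichever nut fits has three studs inside its skirt, 6 mm above the rim, one at its x axis and the others 120 degrees to either side; they ride on the post's ridges.
- bin: Bystander: open red plastic parts bin 130 x 100 x 60 mm with key blanks in it; origin at the centre of its underside.
- oil: Bystander: oil bottle, 48 mm in diameter, 130 mm tall, standing; origin at the centre of its underside.
- brush: Bystander: bench brush lying on the bench, about 200 mm long; origin under its middle.
Things that resemble listed ones, but are neither listed nor needed, are in the scene too. Leave any turquoise look-alike of the part that bears nut_a_mid alone.

How it is judged:
At the end, for the whole second after the job is handed in: One nut (only the one that fits can) is screwed home on the post: its axis within 4 mm of the post's, its rim within 1.6 mm of the clamp plate, upright within 3.4 degrees. The two others stand upright (within 5.7 degrees) on the bench, their axes at least 80 mm from the post (((horizontal distance between nut_a_mid and post_foot below 0.004 m and z of nut_a_mid in the frame of post_foot below 0.0396 m and angle between nut_a_mid's own z axis and vertical below 0.06 rad and height (world z) of nut_b_mid between 0.034 and 0.042 m and angle between each of nut_b_mid, nut_c_mid's own z axis and vertical below 0.1 rad and horizontal distance between each of nut_b_mid, nut_c_mid and post_foot above 0.08 m and height (world z) of nut_c_mid between 0.034 and 0.042 m) or (horizontal distance between nut_b_mid and post_foot below 0.004 m and z of nut_b_mid in the frame of post_foot below 0.0396 m and angle between nut_b_mid's own z axis and vertical below 0.06 rad and height (world z) of nut_a_mid between 0.034 and 0.042 m and angle between each of nut_a_mid, nut_c_mid's own z axis and vertical below 0.1 rad and horizontal distance between each of nut_a_mid, nut_c_mid and post_foot above 0.08 m and height (world z) of nut_c_mid between 0.034 and 0.042 m) or (horizontal distance between nut_c_mid and post_foot below 0.004 m and z of nut_c_mid in the frame of post_foot below 0.0396 m and angle between nut_c_mid's own z axis and vertical below 0.06 rad and height (world z) of nut_a_mid between 0.034 and 0.042 m and angle between each of nut_a_mid, nut_b_mid's own z axis and vertical below 0.1 rad and horizontal distance between each of nut_a_mid, nut_b_mid and post_foot above 0.08 m and height (world z) of nut_b_mid between 0.034 and 0.042 m))); the robot touches nothing.
It fails at once if the parts bin is moved more than 30 mm (distance of bin from where it was at the start of the episode above 0.03 m).
It fails at once if the oil bottle is moved more than 30 mm (distance of oil from where it was at the start of the episode above 0.03 m).
It fails at once if the brush is moved more than 30 mm (distance of brush from where it was at the start of the episode above 0.03 m).
It fails at once if the oil bottle is knocked over (angle between oil's own z axis and vertical above 0.5 rad).
It also fails if it takes over 72 s, if anything falls off the work surface, if the arm or the gripper's body presses on something with over 40 N, if the wrist force passes 120 N, or if a joint passes its speed limit or range.

## Robot

A 7-joint arm with a two-finger parallel gripper is mounted at the origin on the work surface. World frame = base frame: x ahead of the robot, y to its left, z up, the work surface at z = 0. Lengths are in m, angles in rad, forces in N, time in s.
With the tool pointing down it reaches from about 0.425 to 0.875 m from the base axis. Payload 4.7 kg.
Tool frame: the origin (TCP) lies where the fingers leave the gripper's body, on its centre line; the fingertips stand 70 mm ahead of it and the grasp point (between the pads) lies 51 mm ahead of it; z points along the fingers, y is the line along which they close (so a half turn about z gives the same grasp; the last joint's range is limited). The gripper opens to 87 mm and grips with 3 to 60 N. Pads are 19 mm wide; open, the fingers measure 117 mm over their backs; the gripper's body (75 mm by 190 mm) begins 51 mm behind the grasp point.
Start: joints at [1.313, 0.321, -0.07, 1.45, 0.023, 1.371, -0.057], TCP at [0.174, -0.626, 0.292] pointing down, gripper open.
Joint ranges: [-2.86, 2.86], [-0.3, 2.09], [-1.38, 1.24], [0.06, 2.45], [-1.56, 4.7], [0.09, 2.05], [-2.69, 2.69]. Speed limits (rad/s): [2.57, 2.57, 3.14, 3.14, 3.14, 3.14, 3.14].

## Interface

Orientations are given as a rotation vector (axis times angle).
In Python, from bench import ctrl gives the robot as it stands.
- The arm moves only by the tool play_rows, never from a script. Its argument "increments" is a list that holds one entry, the list of rows, each a list of 7 numbers: the shift along the tool's x, y, z as a fraction of full scale, then the turn, a rotation vector about the tool's x, y, z as a fraction of full scale, then the gripper command: -1 is shut, 1 is fully open, values between are in proportion. A call has 1 to 8 rows; each row is the pose to reach, as a shift and turn from the pose commanded when the call began, along the tool's axes at that moment; what a row does not reach only later rows make up. Full scale, the value 1, is 0.1 m for a shift and 90 degrees for a turn. A row lasts 1/10 s, in which the tool goes at most 50 mm and 8.59 degrees, less where a joint would pass 70% of its speed; a pose out of reach is approached as far as the arm can. A call with a number of a shift or a turn outside -1 to 1 is refused whole. A call with a gripper value outside its range is refused whole. The fingers move at their own pace and stop on an object; "squeeze" is the grip in N (left out, the last holds). Time passes only in rows, so rows that repeat a pose let the fingers close. It gives the time, the measured TCP pose, the force, the opening and the grip force at its end, in the units of the state.
- ctrl.get_state(): the state, without advancing time (a new reading comes with each control period).
- ctrl.get_image(name): name is "side" or "top"; returns the picture (400x640x3 uint8, red, green, blue); there is no depth.
- ctrl.get_calibration(name): a dict with "vertical_fov" (degrees; the focal length in pixels is half the picture's height over the tangent of half this angle, whatever the lens; pixels are square), "cx", "cy" (the principal point, pixels), "R" (3x3) and "t" (3): a world point X has camera coordinates R X + t. Camera axes: x right, y down, z forward; pixel columns grow to the right and rows downward; lengths in m; the calibration is good to about 2 mm. A picture is of the moment at which its call begins. get_calibration takes no time and is no camera call.
- ctrl.close_job(): hands the job in; it is judged then, once.
The state is a dict: "time": time; "joint_positions": joint angles; "qd": joint speeds; "joint_torque": joint torques, N m; "position": TCP position; "tool_rot": TCP orientation; "ft_force": force on the tool from outside, world axes, zero at the start; "torque": the same for the moment, N m; "grip_width": opening from 0.0 (shut) to 1.0 (fully open); "grip_force": force on a finger pad.
Only numpy, scipy, OpenCV 4.12 (cv2) and the standard library are available. Lean on these libraries where they do the work, as an engineer would, in place of code of your own. Each camera call takes 0.05 s, during which the arm holds its last target. There are 200 camera calls.

## Working session

There is one attempt and no reset: what is moved stays moved. The work goes in short steps, Python scripts to look and compute and a tool call to move; the robot and the scene stay as the last step left them, time stands still between calls to the robot, and variables do not carry over. Pictures are saved under pics/ and viewed, at most 10 in all, crops included, and the job is handed in when it is done.

Besides the shell and the picture viewer there is one more tool, called after "Emit:" as name(argument=value, ...), one argument or row to a line, values as JSON. play_rows: Moves the arm, as the interface text tells. Shift numbers are shares of 0.1 m and turn numbers shares of 90 degrees, none past 1 either way. Its arguments: {"type":"object","properties":{"increments":{"type":"array"},"squeeze":{"type":"number"}},"required":["increments"]}

```bash
ls; mkdir -p pics; python3 - <<'E'
from bench import ctrl
import cv2,pickle
s=ctrl.get_state();print(s)
for n in("top","side"):
    c=ctrl.get_calibration(n);print(n,c)
    im=ctrl.get_image(n);cv2.imwrite(f"pics/{n}0.png",im[:,:,::-1])
E
```

```text
pics
{'time': 0.0, 'joint_positions': array([ 1.3130954 ,  0.32177972, -0.07006347,  1.45169898,  0.02261732,
        1.37080389, -0.05687858]), 'qd': array([ 0.00135291, -0.0004748 ,  0.00219825, -0.00013772, -0.00060949,
        0.00040308,  0.0010382 ]), 'joint_torque': array([ 8.35619267e-04, -4.91290784e+01, -4.03892091e-01, -3.12521982e+01,
       -6.40306226e-02,  4.37714683e-02,  1.86629445e-04]), 'position': array([ 0.17432747, -0.62573586,  0.29117731]), 'tool_rot': array([-3.11077076e+00, -4.25433895e-01,  5.97530026e-04]), 'ft_force': array([-0.02442727, -0.36224124,  0.09825853]), 'torque': array([ 0.01268122,  0.00896138, -0.0458289 ]), 'grip_force': 0.0, 'grip_width': 0.9990357250197088}
top {'vertical_fov': 49.94261134332049, 'cx': 323.4036384044515, 'cy': 194.47879745885092, 'R': array([[ 0.04413155, -0.99901503, -0.00462331],
       [-0.9770182 , -0.0421929 , -0.20893824],
       [ 0.20853737,  0.01373782, -0.97791791]]), 't': array([-0.02943423,  0.55046388,  0.97672975])}
side {'vertical_fov': 54.99409284015193, 'cx': 314.8715111062682, 'cy': 196.92112016994335, 'R': array([[-0.78261943, -0.62248625,  0.00420606],
       [-0.46220584,  0.57655474, -0.6737584 ],
       [ 0.41698032, -0.52924049, -0.73893973]]), 't': array([0.42608096, 0.32095213, 0.77349031])}
```

View pics/top0.png

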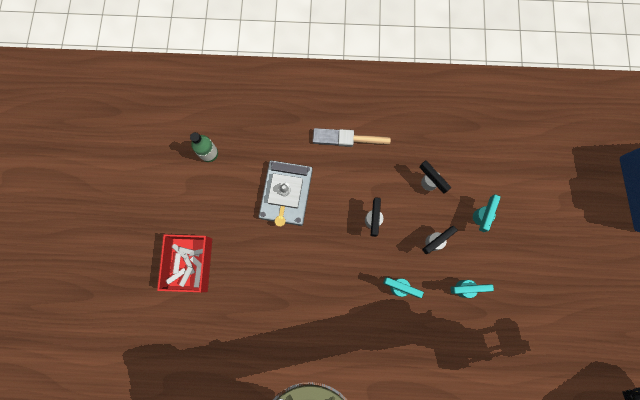

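View pics/side0.png

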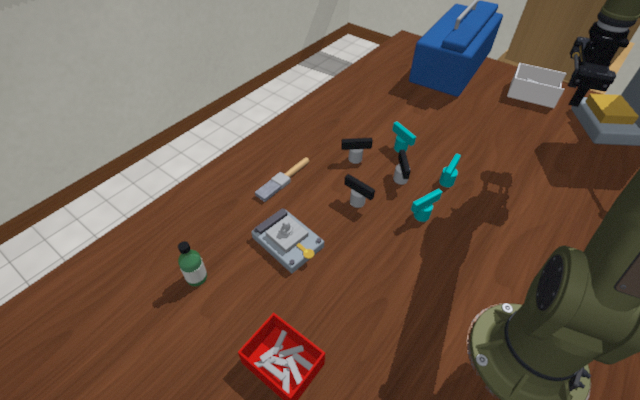

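Top view: three black-handled nuts at (375,217), (434,177) and (440,239). Turquoise look-alikes are at (488,213), (403,288) and (473,289), and I leave those alone. The clamp is at (285,190) with its stop bar at (290,168). The bin, oil bottle and brush are clear of the nuts. The side view shows the black nuts at (357,145), (402,167) and (358,188).

```bash
cat > h.py <<'E'
import numpy as np,cv2
from bench import ctrl
C={n:ctrl.get_calibration(n) for n in("top","side")}
def f(c): return 200/np.tan(np.radians(c["vertical_fov"]/2))
def proj(n,X):
    c=C[n];p=np.asarray(X)@c["R"].T+c["t"];return p[...,:2]/p[...,2:]*f(c)+[c["cx"],c["cy"]]
def ray(n,uv):
    c=C[n];d=np.array([(uv[0]-c["cx"])/f(c),(uv[1]-c["cy"])/f(c),1.]);return -c["R"].T@c["t"],c["R"].T@d
def plane(n,uv,z):
    o,d=ray(n,uv);return o+d*(z-o[2])/d[2]
def tri(a,b):
    A=[];B=[]
    for n,uv in(("top",a),("side",b)):
        o,d=ray(n,uv);d=d/np.linalg.norm(d);P=np.eye(3)-np.outer(d,d);A.append(P);B.append(P@o)
    x=np.linalg.solve(sum(A),sum(B));return x,np.linalg.norm(proj("top",x)-a)
def blobs(im,n,roi,amin=60,v=45):
    x0,y0,x1,y1=roi
    m=np.zeros(im.shape[:2],np.uint8);s=im[y0:y1,x0:x1].astype(int)
    m[y0:y1,x0:x1]=((s.max(2)<v)&(s.max(2)-s.min(2)<14))*255
    k,l,st,ce=cv2.connectedComponentsWithStats(m)
    out=[]
    for i in range(1,k):
        if st[i,4]>=amin:
            p=np.argwhere(l==i)[:,::-1].astype(np.float32);out.append((ce[i],st[i,4],cv2.minAreaRect(p)))
    return out
E
python3 - <<'E'
from h import *
T=cv2.imread("pics/top0.png")[:,:,::-1];S=cv2.imread("pics/side0.png")[:,:,::-1]
a=blobs(T,"top",(350,140,480,270));b=blobs(S,"side",(330,120,425,220))
for o in a:print("T",o)
for o in b:print("S",o)
for o in a:
  for q in b:
    x,e=tri(o[0],q[0])
    if e<3:print(o[0],q[0],x,e, np.hypot(*x[:2]))
t=cv2.resize(T[140:250,250:360][:,:,::-1],None,fx=5,fy=5,interpolation=cv2.INTER_CUBIC)
s=cv2.resize(S[200:280,240:335][:,:,::-1],None,fx=5,fy=5,interpolation=cv2.INTER_CUBIC)
W=np.zeros((550,800,3),np.uint8)
t=cv2.resize(T[150:235,252:322][:,:,::-1],(350,425),interpolation=cv2.INTER_CUBIC)
s=cv2.resize(S[200:280,245:330][:,:,::-1],(425,400),interpolation=cv2.INTER_CUBIC)
W[:425,:350]=t;W[:400,360:785]=s
cv2.imwrite("pics/clamp0.png",W[:430])
E
```

```text
T (array([433.67785235, 176.02348993]), np.int32(298), ((434.4630432128906, 176.49864196777344), (36.95372772216797, 9.316946029663086), 47.121097564697266))
T (array([372.89534884, 218.5       ]), np.int32(86), ((373.5, 217.0), (36.0, 5.0), 90.0))
T (array([436.5       , 239.30909091]), np.int32(110), ((437.77239990234375, 238.197265625), (6.467811107635498, 38.92720031738281), 46.218875885009766))
S (array([356.34397163, 143.4964539 ]), np.int32(282), ((356.4752502441406, 143.45567321777344), (9.671831130981445, 29.333349227905273), 87.39744567871094))
S (array([403.23566879, 165.15286624]), np.int32(157), ((403.6176452636719, 164.47061157226562), (27.891597747802734, 7.276068687438965), 75.96376037597656))
S (array([358.82524272, 186.80582524]), np.int32(309), ((359.07977294921875, 186.6876678466797), (33.46760940551758, 10.09716796875), 31.429563522338867))
[433.67785235 176.02348993] [356.34397163 143.4964539 ] [ 0.60650484 -0.27061447  0.0612761 ] 0.5261381429957568 0.6641387706646061
[372.89534884 218.5       ] [358.82524272 186.80582524] [ 0.49709422 -0.12435982  0.06756237] 0.3232503180871398 0.5124139279349412
[436.5        239.30909091] [403.23566879 165.15286624] [ 0.45335744 -0.27605107  0.06020276] 0.5912767465443258 0.5307891903251866
```

View pics/clamp0.png

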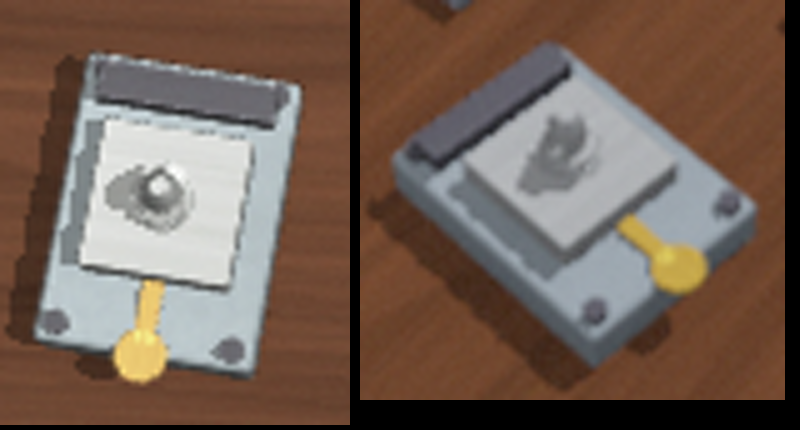

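The crop shows the plate with a grey post in its middle: tip at about top (283.6,186.5). The stop bar is on the far (+x) side and the yellow key points the other way.

```bash
cat >> h.py <<'E'
def bars(T,S,tr=(350,140,480,270),sr=(330,120,425,220),v=75):
    """bar centre by triangulation of silhouettes, direction from long axis of each mask at z=.06"""
    a=blobs(T,"top",tr,60,v);b=blobs(S,"side",sr,60,v);out=[]
    def ang(n,o,z):
        (c,wh,t)=o[2];t=np.radians(t if wh[0]>wh[1] else t+90);u=np.array([np.cos(t),np.sin(t)])*max(wh)/2
        p,q=plane(n,np.array(c)-u,z),plane(n,np.array(c)+u,z);d=q-p;return np.degrees(np.arctan2(d[1],d[0]))%180,np.hypot(*d[:2])
    for o in a:
        for q in b:
            x,e=tri(o[0],q[0])
            if e<3:out.append((x,e,ang("top",o,x[2]),ang("side",q,x[2]),o[1],q[1]))
    return out
def plate(im,n,roi,z=.045):
    x0,y0,x1,y1=roi;s=im[y0:y1,x0:x1].astype(int)
    m=((s.min(2)>190)&(s.max(2)-s.min(2)<22)).astype(np.uint8)*255
    c=max(cv2.findContours(m,cv2.RETR_EXTERNAL,cv2.CHAIN_APPROX_NONE)[0],key=cv2.contourArea)[:,0]+[x0,y0]
    w=np.array([plane(n,p,z)[:2] for p in c],np.float32);return cv2.minAreaRect(w*1000),cv2.boxPoints(cv2.minAreaRect(c.astype(np.float32)))
E
python3 - <<'E'
from h import *
np.set_printoptions(precision=4,suppress=True)
T=cv2.imread("pics/top0.png")[:,:,::-1];S=cv2.imread("pics/side0.png")[:,:,::-1]
print(T[217,366:386].tolist());print(T[190,268:300,0].tolist(),T[190,268:300,2].tolist())
for o in bars(T,S):print(o)
print(plate(T,"top",(255,155,320,230)));print(plate(S,"side",(245,205,330,275)))
print(plane("top",(283.6,186.4),.079))
tc=[(105,120),(253,138),(232,288),(80,265)];sc=[(560,78),(675,170),(568,250),(465,160)]
for a,b in zip(tc,sc):
    u=np.array(a)/5+[252,150];w=(np.array(b)-[360,0])/5+[245,200];print(plane("top",u,.045),plane("side",w,.045),tri(u,w))
E
```

```text
[[120, 121, 118], [150, 152, 150], [146, 148, 145], [148, 149, 147], [148, 150, 147], [110, 111, 109], [13, 12, 15], [28, 28, 28], [48, 48, 49], [45, 46, 49], [46, 48, 48], [47, 47, 48], [50, 51, 54], [103, 105, 103], [215, 217, 213], [217, 219, 215], [213, 214, 210], [134, 114, 100], [112, 71, 51], [110, 70, 51]]
[123, 133, 225, 222, 219, 154, 152, 151, 151, 152, 157, 141, 100, 82, 95, 106, 120, 130, 133, 146, 173, 203, 186, 216, 219, 220, 219, 220, 220, 220, 220, 219] [134, 138, 222, 221, 218, 153, 150, 150, 150, 152, 155, 139, 99, 81, 95, 105, 120, 129, 132, 144, 170, 201, 184, 214, 217, 219, 218, 219, 218, 219, 220, 218]
(array([ 0.6063, -0.2727,  0.0603]), np.float64(0.1229601234178734), (np.float64(42.85570731131136), np.float64(0.08864194931306654)), (np.float64(43.67284451303114), np.float64(0.08726950275459369)), np.int32(354), np.int32(296))
(array([ 0.582 , -0.2428,  0.0903]), np.float64(2.4227804669421764), (np.float64(48.049634207926914), np.float64(0.034377941966325376)), (np.float64(43.672844513031194), np.float64(0.08365856570382293)), np.int32(65), np.int32(296))
(ar
[... 345 characters left out ...]
0956885073865373)), (np.float64(128.2505687764414), np.float64(0.11106918511206416)), np.int32(309), np.int32(207))
(((565.5888061523438, 94.88166046142578), (83.96881866455078, 79.5938491821289), 83.26647186279297), array([[263.9828, 201.3573],
       [269.    , 170.    ],
       [302.2293, 175.3167],
       [297.2122, 206.674 ]], dtype=float32))Traceback (most recent call last):
  File "<stdin>", line 6, in <module>
  File "h.py", line 40, in plate
    c=max(cv2.findContours(m,cv2.RETR_EXTERNAL,cv2.CHAIN_APPROX_NONE)[0],key=cv2.contourArea)[:,0]+[x0,y0]
      ~~~^^^^^^^^^^^^^^^^^^^^^^^^^^^^^^^^^^^^^^^^^^^^^^^^^^^^^^^^^^^^^^^^^^^^^^^^^^^^^^^^^^^^
ValueError: max() iterable argument is empty
```

```bash
sed -i 's/m=((s.min(2)>190)&(s.max(2)-s.min(2)<22)).astype(np.uint8)\*255/m=cv2.morphologyEx(((s.min(2)>VMIN)\&(abs(s[:,:,0]-s[:,:,2])<8)).astype(np.uint8)*255,cv2.MORPH_OPEN,np.ones((3,3)))/; 1a VMIN=140' h.py
python3 - <<'E'
from h import *
np.set_printoptions(precision=4,suppress=True)
T=cv2.imread("pics/top0.png")[:,:,::-1];S=cv2.imread("pics/side0.png")[:,:,::-1]
print(S[235,260:320].tolist()[::3])
print(plate(T,"top",(255,155,320,230)));print(plate(S,"side",(245,205,330,275)))
print(plane("top",(283.6,186.4),.079))
tc=[(105,120),(253,138),(232,288),(80,265)];sc=[(560,78),(675,170),(568,250),(465,160)]
for a,b in zip(tc,sc):
    u=np.array(a)/5+[252,150];w=(np.array(b)-[360,0])/5+[245,200];print(plane("top",u,.045),plane("side",w,.045),tri(u,w))
E
```

```text
[[147, 157, 165], [159, 168, 177], [103, 106, 112], [134, 135, 139], [180, 183, 185], [178, 181, 183], [124, 125, 128], [122, 124, 127], [116, 117, 119], [117, 120, 122], [163, 165, 167], [179, 181, 184], [176, 179, 183], [176, 179, 181], [173, 175, 179], [100, 103, 105], [130, 137, 142], [157, 166, 176], [158, 168, 178], [126, 120, 119]]
(((561.6622924804688, 89.54620361328125), (74.51271057128906, 74.30174255371094), 82.93657684326172), array([[267.3243, 202.054 ],
       [272.2162, 172.7027],
       [302.3784, 177.7297],
       [297.4865, 207.0811]], dtype=float32))
(((560.6707763671875, 89.84327697753906), (72.71682739257812, 74.09381866455078), 83.37210083007812), array([[265.4385, 230.9923],
       [290.7077, 211.3385],
       [307.1308, 232.4539],
       [281.8616, 252.1077]], dtype=float32))
[0.5623 0.0894 0.079 ]
[0.6003 0.1213 0.045 ] [0.5963 0.0549 0.045 ] (array([0.566 , 0.1041, 0.1228]), np.float64(6.615627493591819))
[0.5943 0.0478 0.045 ] [0.5154 0.0633 0.045 ] (array([ 0.5746,  0.0398, -0.0063]), np.float64(13.040816642024001))
[0.5189 0.054  0.045 ] [0.5249 0.13   0.045 ] (array([ 0.556 ,  0.0718, -0.0582]), np.float64(7.82419914405598))
[0.527  0.1285 0.045 ] [0.5981 0.1219 0.045 ] (array([0.5412, 0.1363, 0.0965]), np.float64(11.861024055649613))
```

```bash
cat >> h.py <<'E'
def yawof(rv):
    R=cv2.Rodrigues(np.asarray(rv,float))[0];return np.degrees(np.arctan2(R[1,0],R[0,0]))
def plan(p,yaw,tp,tyaw,n=None):
    """print call deltas (tool-axis fractions, down-pointing tool) from pose p,yaw to tp,tyaw (yaw difference taken literally)"""
    p=np.array(p,float);tp=np.array(tp);n=n or int(max(np.ceil(np.abs(tp-p).max()/.09),np.ceil(abs(tyaw-yaw)/66)))
    for i in range(n):
        q=p+(tp-p)/(n-i);y2=yaw+(tyaw-yaw)/(n-i);d=q-p;c,s=np.cos(np.radians(yaw)),np.sin(np.radians(yaw))
        print(np.round(np.array([d[0]*c+d[1]*s,d[0]*s-d[1]*c,-d[2]])/.1,3),"turn",round((yaw-y2)/90,3),"->",np.round(q,3),round(y2,1));p,yaw=q,y2
E
python3 - <<'E'
from h import *
s=ctrl.get_state();y=yawof(s["tool_rot"]);print(y)
plan(s["position"],y,[.5,-.1295,.19],177,6)
E
```

```text
15.576186699699857
[ 0.745 -0.651  0.169] turn -0.299 -> [ 0.229 -0.543  0.274] 42.5
[ 0.959 -0.244  0.169] turn -0.299 -> [ 0.283 -0.46   0.258] 69.4
[0.965 0.217 0.169] turn -0.299 -> [ 0.337 -0.378  0.241] 96.3
[0.763 0.63  0.169] turn -0.299 -> [ 0.391 -0.295  0.224] 123.2
[0.395 0.907 0.169] turn -0.299 -> [ 0.446 -0.212  0.207] 150.1
[-0.058  0.988  0.169] turn -0.299 -> [ 0.5  -0.13  0.19] 177.0
```

Emit:
play_rows(
  increments=[
    [[0.745,-0.651,0.169,0,0,-0.299,1],[0.745,-0.651,0.169,0,0,-0.299,1],[0.745,-0.651,0.169,0,0,-0.299,1],[0.745,-0.651,0.169,0,0,-0.299,1],[0.745,-0.651,0.169,0,0,-0.299,1]],
  ],
)

```text
time: 0.6
position: [0.2278, -0.5442, 0.2754]
tool_rot: [2.93, 1.132, -0.001]
ft_force: [-1.3, -1.1, 0.4]
grip_width: 1.003
grip_force: 0.0
```

Emit:
play_rows(
  increments=[
    [[0.959,-0.244,0.169,0,0,-0.299,1],[0.959,-0.244,0.169,0,0,-0.299,1],[0.959,-0.244,0.169,0,0,-0.299,1],[0.959,-0.244,0.169,0,0,-0.299,1],[0.959,-0.244,0.169,0,0,-0.299,1]],
  ],
)

```text
time: 1.1
position: [0.2816, -0.4626, 0.2588]
tool_rot: [2.589, 1.778, -0.001]
ft_force: [1.0, -0.1, 0.2]
grip_width: 0.996
grip_force: 0.0
```

Emit:
play_rows(
  increments=[
    [[0.965,0.217,0.169,0,0,-0.299,1],[0.965,0.217,0.169,0,0,-0.299,1],[0.965,0.217,0.169,0,0,-0.299,1],[0.965,0.217,0.169,0,0,-0.299,1],[0.965,0.217,0.169,0,0,-0.299,1]],
  ],
)

```text
time: 1.6
position: [0.3361, -0.3802, 0.2419]
tool_rot: [2.105, 2.331, -0.001]
ft_force: [0.1, -0.5, -0.1]
grip_width: 0.997
grip_force: 0.0
```

Emit:
play_rows(
  increments=[
    [[0.763,0.63,0.169,0,0,-0.299,1],[0.763,0.63,0.169,0,0,-0.299,1],[0.763,0.63,0.169,0,0,-0.299,1],[0.763,0.63,0.169,0,0,-0.299,1],[0.763,0.63,0.169,0,0,-0.299,1]],
  ],
)

```text
time: 2.1
position: [0.3906, -0.2975, 0.2249]
tool_rot: [1.506, 2.757, -0.001]
ft_force: [-0.4, -0.1, 0.1]
grip_width: 0.998
grip_force: 0.0
```

Emit:
play_rows(
  increments=[
    [[0.395,0.907,0.169,0,0,-0.299,1],[0.395,0.907,0.169,0,0,-0.299,1],[0.395,0.907,0.169,0,0,-0.299,1],[0.395,0.907,0.169,0,0,-0.299,1],[0.395,0.907,0.169,0,0,-0.299,1]],
  ],
)

```text
time: 2.6
position: [0.445, -0.2149, 0.2079]
tool_rot: [0.824, 3.032, -0.001]
ft_force: [0.4, -0.6, -0.8]
grip_width: 1.002
grip_force: 0.0
```

Emit:
play_rows(
  increments=[
    [[-0.058,0.988,0.169,0,0,-0.299,1],[-0.058,0.988,0.169,0,0,-0.299,1],[-0.058,0.988,0.169,0,0,-0.299,1],[-0.058,0.988,0.169,0,0,-0.299,1],[-0.058,0.988,0.169,0,0,-0.299,1],[-0.058,0.988,0.169,0,0,-0.299,1]],
  ],
)

```text
time: 3.2
position: [0.4993, -0.1321, 0.1909]
tool_rot: [-0.094, -3.14, 0.002]
ft_force: [-0.2, -0.0, 0.2]
grip_width: 1.001
grip_force: 0.0
```

```bash
python3 - <<'E'
from h import *
s=ctrl.get_state();y=yawof(s["tool_rot"]);print(y,s["position"],s["joint_positions"])
t=ctrl.get_image("top");u=ctrl.get_image("side")
W=np.zeros((300,620,3),np.uint8)
W[:300,:300]=cv2.resize(t[170:270,320:420],(300,300));W[:300,310:610]=cv2.resize(u[130:230,310:410],(300,300))
cv2.imwrite("pics/g1.png",W[:,:,::-1])
E
```

```text
176.57365524667972 [ 0.49934353 -0.13213832  0.19091381] [ 0.85463745  0.1700685  -0.6994028   1.88500727  0.12194796  1.12889093
  1.62100632]
```

View pics/g1.png

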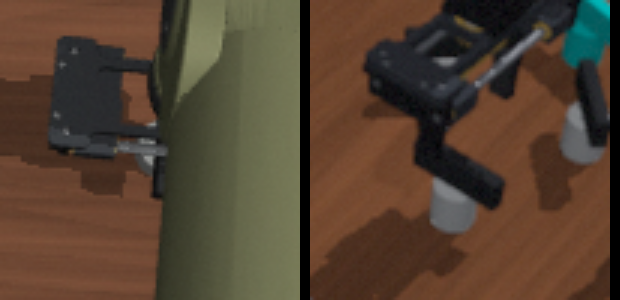

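The arm is above the right black nut (side crop, nut at (455,190)). Its pads straddle the bar and no turquoise part is near the fingers. Descending.

Emit:
play_rows(
  increments=[
    [[0,0.026,0.4,0,0,0,1],[0,0.026,0.6,0,0,0,1],[0,0.026,0.735,0,0,0,1],[0,0.026,0.735,0,0,0,1],[0,0.026,0.735,0,0,0,1]],
  ],
)

```text
time: 3.8
position: [0.5006, -0.1275, 0.118]
tool_rot: [0.083, 3.14, -0.0]
ft_force: [0.4, 0.5, 0.6]
grip_width: 1.0
grip_force: 0.0
```

Emit:
play_rows(
  increments=[
    [[0,0,0,0,0,0,-1],[0,0,0,0,0,0,-1],[0,0,0,0,0,0,-1],[0,0,0,0,0,0,-1],[0,0,0,0,0,0,-1],[0,0,0,0,0,0,-1],[0,0,0,0,0,0,-1],[0,0,0,0,0,0,-1]],
  ],
  squeeze=35,
)

```text
time: 4.6
position: [0.5001, -0.1271, 0.1173]
tool_rot: [-0.081, -3.14, 0.0]
ft_force: [-0.5, 0.2, 0.1]
grip_width: 0.358
grip_force: 0.0
```

Emit:
play_rows(
  increments=[
    [[0,0,0,0,0,0,-1],[0,0,0,0,0,0,-1],[0,0,0,0,0,0,-1],[0,0,0,0,0,0,-1],[0,0,0,0,0,0,-1],[0,0,0,0,0,0,-1]],
  ],
)

```text
time: 5.2
position: [0.5002, -0.1273, 0.1173]
tool_rot: [0.082, 3.14, -0.0]
ft_force: [0.8, -1.4, -0.9]
grip_width: 0.178
grip_force: 34.9
```

Emit:
play_rows(
  increments=[
    [[0,0,-0.5,0,0,0,-1],[0,0,-1,0,0,0,-1],[0,0,-1,0,0,0,-1],[0,0,-1,0,0,0,-1]],
  ],
)

```text
time: 5.6
position: [0.5004, -0.1269, 0.218]
tool_rot: [0.081, 3.139, -0.001]
ft_force: [-0.8, -0.1, -2.8]
grip_width: 0.18
grip_force: 34.9
```

```bash
python3 - <<'E'
from h import *
s=ctrl.get_state();y=yawof(s["tool_rot"])%360;print(y,s["position"],s["ft_force"])
plan(s["position"],y,[.5612,.0897,.215],187,3)
t=ctrl.get_image("top");u=ctrl.get_image("side")
W=np.zeros((360,730,3),np.uint8)
W[:,:360]=cv2.resize(t[140:260,310:430],(360,360));W[:,370:]=cv2.resize(u[120:240,290:410],(360,360))
cv2.imwrite("pics/g2.png",W[:,:,::-1])
E
```

```text
177.04294646322992 [ 0.5004269  -0.12687613  0.21800326] [-0.75227046 -0.14182573 -2.76552842]
[-0.165  0.731  0.01 ] turn -0.037 -> [ 0.521 -0.055  0.217] 180.4
[-0.207  0.721  0.01 ] turn -0.037 -> [0.541 0.018 0.216] 183.7
[-0.249  0.707  0.01 ] turn -0.037 -> [0.561 0.09  0.215] 187.0
```

View pics/g2.png

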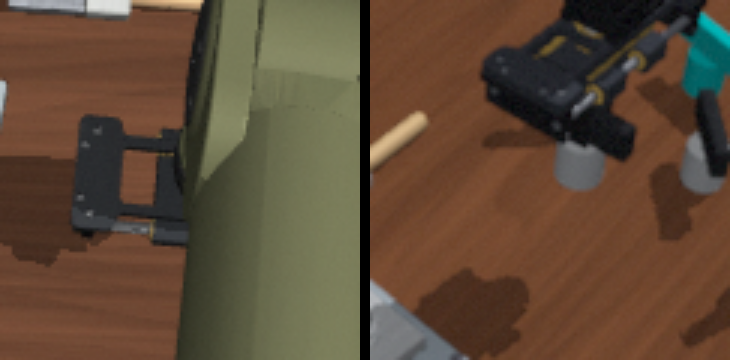

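The nut is held: in the side crop its skirt is off the bench at (580,165), with its shadow away to the lower left.

Emit:
play_rows(
  increments=[
    [[-0.165,0.731,0.01,0,0,-0.037,-1],[-0.165,0.731,0.01,0,0,-0.037,-1],[-0.165,0.731,0.01,0,0,-0.037,-1]],
  ],
)

```text
time: 6.0
position: [0.52, -0.0495, 0.2145]
tool_rot: [0.022, -3.139, -0.006]
ft_force: [-0.3, -0.2, -2.3]
grip_width: 0.178
grip_force: 34.9
```

Emit:
play_rows(
  increments=[
    [[-0.207,0.721,0.01,0,0,-0.037,-1],[-0.207,0.721,0.01,0,0,-0.037,-1],[-0.207,0.721,0.01,0,0,-0.037,-1]],
  ],
)

```text
time: 6.3
position: [0.54, 0.0219, 0.2137]
tool_rot: [0.112, -3.137, -0.006]
ft_force: [-0.5, 0.1, -2.5]
grip_width: 0.18
grip_force: 34.9
```

Emit:
play_rows(
  increments=[
    [[-0.249,0.707,0.01,0,0,-0.037,-1],[-0.249,0.707,0.01,0,0,-0.037,-1],[-0.249,0.707,0.01,0,0,-0.037,-1],[-0.249,0.707,0.01,0,0,-0.037,-1]],
  ],
)

```text
time: 6.7
position: [0.5601, 0.0885, 0.2126]
tool_rot: [0.193, -3.132, 0.001]
ft_force: [-0.5, -1.2, -2.5]
grip_width: 0.184
grip_force: 34.9
```

```bash
python3 - <<'E'
from h import *
s=ctrl.get_state();y=yawof(s["tool_rot"])%360;print(y,s["position"],s["ft_force"])
t=ctrl.get_image("top");u=ctrl.get_image("side")
W=np.zeros((400,810,3),np.uint8)
W[:,:400]=cv2.resize(t[140:240,240:340],(400,400));W[:,410:]=cv2.resize(u[180:280,240:340],(400,400))
cv2.imwrite("pics/g3.png",W[:,:800,::-1])
cv2.imwrite("pics/g3side.png",u[:,:,::-1])
print(proj("side",np.array([[.5612,.0897,.1],[.5612,.0897,.14],[.5612,.0897,.079]])))
E
```

```text
187.0521197307447 [0.56014515 0.08849776 0.21264912] [-0.5013303  -1.15567661 -2.52118337]
[[285.15056695 216.82571511]
 [284.20046578 205.42310386]
 [285.6244339  222.51281531]]
```

View pics/g3.png

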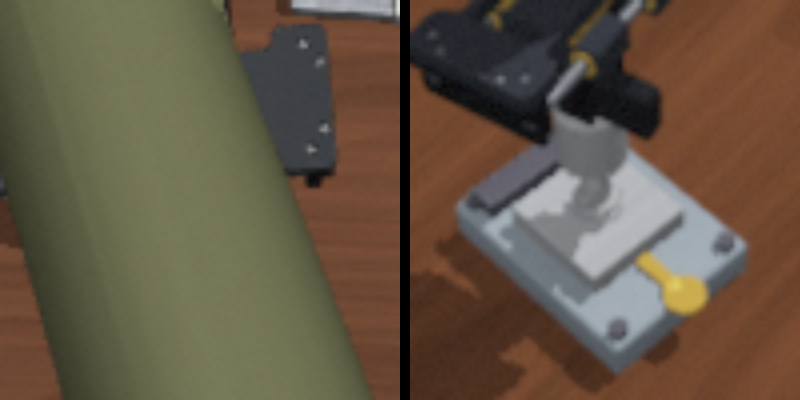

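The nut hangs over the post: its skirt is centred at side column about 285, where I predicted 284.8. Lowering in small steps.

Emit:
play_rows(
  increments=[
    [[-0.011,0.01,0.1,0,0,0,-1],[-0.011,0.01,0.16,0,0,0,-1],[-0.011,0.01,0.2,0,0,0,-1],[-0.011,0.01,0.24,0,0,0,-1],[-0.011,0.01,0.24,0,0,0,-1]],
  ],
)

```text
time: 7.3
position: [0.5612, 0.089, 0.1897]
tool_rot: [0.191, -3.133, 0.004]
ft_force: [-2.1, -2.4, -0.4]
grip_width: 0.18
grip_force: 34.9
```

Emit:
play_rows(
  increments=[
    [[0,0,0.03,0,0,0,-1],[0,0,0.05,0,0,0,-1],[0,0,0.05,0,0,0,-1]],
  ],
)

```text
time: 7.6
position: [0.5623, 0.0891, 0.187]
tool_rot: [-0.191, 3.135, -0.005]
ft_force: [-4.2, -4.6, 9.6]
grip_width: 0.185
grip_force: 35.0
```

Emit:
play_rows(
  increments=[
    [[0.022,-0.017,0,0,0,0,-1],[0.022,-0.017,0,0,0,0,-1],[0.022,-0.017,0,0,0,0,-1]],
  ],
)

```text
time: 7.9
position: [0.5612, 0.0884, 0.1867]
tool_rot: [-0.192, 3.132, -0.001]
ft_force: [-1.5, -3.1, 5.7]
grip_width: 0.179
grip_force: 35.0
```

Emit:
play_rows(
  increments=[
    [[0.015,-0.02,0,0,0,0,-1],[0.015,-0.02,0,0,0,0,-1],[0.015,-0.02,0.03,0,0,0,-1],[0.015,-0.02,0.03,0,0,0,-1]],
  ],
)

```text
time: 8.3
position: [0.5609, 0.0879, 0.1861]
tool_rot: [-0.193, 3.13, 0.001]
ft_force: [-1.7, 0.5, 19.7]
grip_width: 0.182
grip_force: 35.0
```

It takes 20 N centred with the rim stuck about 24 mm above the plate, so this is the nut that stops on the tip. I'll set it aside at about (0.56, -0.05).

Emit:
play_rows(
  increments=[
    [[0,0,-0.3,0,0,0,-1],[0,0,-0.5,0,0,0,-1],[0,0,-0.5,0,0,0,-1]],
  ],
)

```text
time: 8.6
position: [0.5593, 0.087, 0.2339]
tool_rot: [-0.193, 3.133, -0.0]
ft_force: [1.0, -0.2, -1.8]
grip_width: 0.18
grip_force: 35.0
```

Emit:
play_rows(
  increments=[
    [[0.085,-0.695,0,0,0,0,-1],[0.085,-0.695,0,0,0,0,-1],[0.085,-0.695,0,0,0,0,-1]],
  ],
)

```text
time: 8.9
position: [0.5576, 0.0111, 0.2296]
tool_rot: [0.181, -3.132, 0.003]
ft_force: [0.6, -0.3, -2.7]
grip_width: 0.179
grip_force: 35.0
```

Emit:
play_rows(
  increments=[
    [[0.085,-0.695,0,0,0,0,-1],[0.085,-0.695,0,0,0,0,-1],[0.085,-0.695,0.3,0,0,0,-1],[0.085,-0.695,0.6,0,0,0,-1],[0.085,-0.695,0.85,0,0,0,-1],[0.085,-0.695,0.85,0,0,0,-1]],
  ],
)

```text
time: 9.5
position: [0.555, -0.0525, 0.1422]
tool_rot: [0.194, -3.126, -0.005]
ft_force: [-0.7, 0.0, -2.5]
grip_width: 0.187
grip_force: 35.0
```

Emit:
play_rows(
  increments=[
    [[0,0,0.15,0,0,0,-1],[0,0,0.22,0,0,0,-1],[0,0,0.25,0,0,0,-1],[0,0,0.25,0,0,0,-1]],
  ],
)

```text
time: 9.9
position: [0.5589, -0.0535, 0.1224]
tool_rot: [-0.193, 3.136, -0.0]
ft_force: [-0.1, -0.3, -1.8]
grip_width: 0.18
grip_force: 35.0
```

Emit:
play_rows(
  increments=[
    [[0,0,0.02,0,0,0,-1],[0,0,0.02,0,0,0,-1],[0,0,0.03,0,0,0,-1],[0,0,0.03,0,0,0,-1]],
  ],
)

```text
time: 10.3
position: [0.5589, -0.0537, 0.1195]
tool_rot: [-0.192, 3.136, -0.0]
ft_force: [0.3, 0.2, -2.4]
grip_width: 0.18
grip_force: 35.0
```

Emit:
play_rows(
  increments=[
    [[0,0,0.01,0,0,0,-1],[0,0,0.02,0,0,0,-1],[0,0,0.02,0,0,0,-1],[0,0,0.02,0,0,0,-1]],
  ],
)

```text
time: 10.7
position: [0.5589, -0.0537, 0.1177]
tool_rot: [-0.192, 3.136, -0.001]
ft_force: [-1.7, -1.5, 2.6]
grip_width: 0.184
grip_force: 35.0
```

Emit:
play_rows(
  increments=[
    [[0,0,-0.01,0,0,0,0.6],[0,0,-0.01,0,0,0,0.6],[0,0,-0.01,0,0,0,0.6],[0,0,-0.01,0,0,0,0.6],[0,0,-0.01,0,0,0,0.6],[0,0,-0.01,0,0,0,0.6],[0,0,-0.5,0,0,0,0.6],[0,0,-0.9,0,0,0,0.6]],
  ],
)

```text
time: 11.5
position: [0.5584, -0.0534, 0.208]
tool_rot: [0.193, -3.134, -0.002]
ft_force: [1.4, -0.5, 0.6]
grip_width: 0.77
grip_force: 0.0
```

```bash
python3 - <<'E'
from h import *
s=ctrl.get_state();y=yawof(s["tool_rot"])%360;print(y,s["position"],s["grip_width"])
plan([.5589,-.0537,.207],y,[.4535,-.2808,.19],130,3)
E
```

```text
187.04371114773429 [ 0.5583637  -0.05341709  0.20800116] 0.7703358609603894
[ 0.442 -0.708  0.057] turn 0.211 -> [ 0.524 -0.129  0.201] 168.0
[ 0.187 -0.813  0.057] turn 0.211 -> [ 0.489 -0.205  0.196] 149.0
[-0.089 -0.83   0.057] turn 0.211 -> [ 0.454 -0.281  0.19 ] 130.0
```

Emit:
play_rows(
  increments=[
    [[0.442,-0.708,0.057,0,0,0.211,1],[0.442,-0.708,0.057,0,0,0.211,1],[0.442,-0.708,0.057,0,0,0.211,1],[0.442,-0.708,0.057,0,0,0.211,1]],
  ],
)

```text
time: 11.9
position: [0.5232, -0.1305, 0.2017]
tool_rot: [0.331, 3.124, -0.001]
ft_force: [-0.5, 0.8, -0.1]
grip_width: 0.983
grip_force: 0.0
```

Emit:
play_rows(
  increments=[
    [[0.187,-0.813,0.057,0,0,0.211,1],[0.187,-0.813,0.057,0,0,0.211,1],[0.187,-0.813,0.057,0,0,0.211,1],[0.187,-0.813,0.057,0,0,0.211,1]],
  ],
)

```text
time: 12.3
position: [0.4886, -0.2048, 0.1959]
tool_rot: [0.837, 3.028, 0.001]
ft_force: [1.0, 0.4, 0.4]
grip_width: 1.0
grip_force: 0.0
```

Emit:
play_rows(
  increments=[
    [[-0.089,-0.83,0.057,0,0,0.211,1],[-0.089,-0.83,0.057,0,0,0.211,1],[-0.089,-0.83,0.057,0,0,0.211,1],[-0.089,-0.83,0.057,0,0,0.211,1],[-0.089,-0.83,0.057,0,0,0.211,1],[-0.089,-0.83,0.057,0,0,0.211,1]],
  ],
)

```text
time: 12.9
position: [0.4545, -0.279, 0.1904]
tool_rot: [1.32, 2.851, 0.001]
ft_force: [-0.2, 0.4, 0.4]
grip_width: 1.001
grip_force: 0.0
```

```bash
python3 - <<'E'
from h import *
np.set_printoptions(precision=4,suppress=True)
s=ctrl.get_state();y=yawof(s["tool_rot"])%360;print(y,s["position"],s["grip_width"])
plan(s["position"],y,[.4535,-.2808,.1173],130,1)
t=ctrl.get_image("top");u=ctrl.get_image("side")
cv2.imwrite("pics/t4.png",t[:,:,::-1]);cv2.imwrite("pics/s4.png",u[:,:,::-1])
W=np.zeros((400,810,3),np.uint8)
W[:,:400]=cv2.resize(t[140:280,290:430],(400,400));W[:,410:]=cv2.resize(u[90:230,300:440],(400,400))
cv2.imwrite("pics/g4.png",W[:,:800,::-1])
E
```

```text
130.31961374913715 [ 0.4545 -0.279   0.1904] 1.0008925561427653
[-0.007 -0.02   0.731] turn 0.004 -> [ 0.454 -0.281  0.117] 130.0
```

View pics/g4.png

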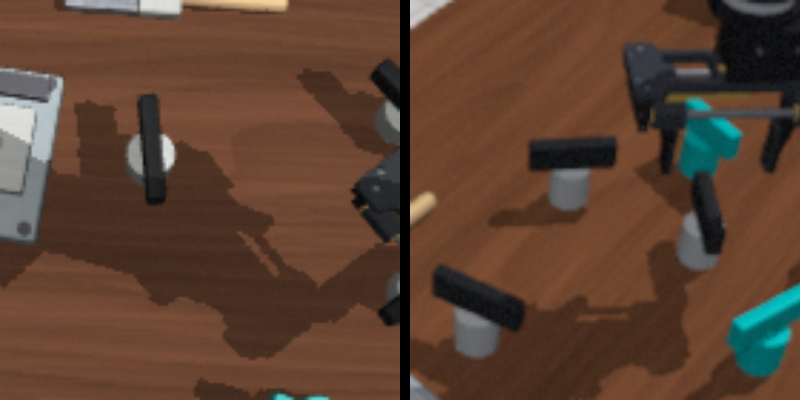

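The rejected nut stands upright at top crop (150,155). The fingers straddle the second black nut (side crop (700,220)), so I'm descending on it.

Emit:
play_rows(
  increments=[
    [[-0.007,-0.02,0.4,0,0,0,1],[-0.007,-0.02,0.6,0,0,0,1],[-0.007,-0.02,0.735,0,0,0,1],[-0.007,-0.02,0.735,0,0,0,1],[-0.007,-0.02,0.735,0,0,0,0.3],[-0.007,-0.02,0.735,0,0,0,-1],[-0.007,-0.02,0.735,0,0,0,-1],[-0.007,-0.02,0.735,0,0,0,-1]],
  ],
)

```text
time: 13.8
position: [0.4528, -0.2828, 0.1176]
tool_rot: [1.326, 2.846, -0.001]
ft_force: [0.5, -0.7, -0.4]
grip_width: 0.721
grip_force: 0.0
```

Emit:
play_rows(
  increments=[
    [[0,0,0,0,0,0,-1],[0,0,0,0,0,0,-1],[0,0,0,0,0,0,-1],[0,0,0,0,0,0,-1],[0,0,0,0,0,0,-1],[0,0,0,0,0,0,-1],[0,0,0,0,0,0,-1],[0,0,0,0,0,0,-1]],
  ],
)

```text
time: 14.6
position: [0.4523, -0.2825, 0.1167]
tool_rot: [-1.326, -2.848, 0.0]
ft_force: [-0.1, -0.0, -0.3]
grip_width: 0.18
grip_force: 35.0
```

Emit:
play_rows(
  increments=[
    [[0,0,0,0,0,0,-1],[0,0,0,0,0,0,-1]],
  ],
)

```text
time: 14.8
position: [0.4523, -0.2825, 0.1167]
tool_rot: [1.326, 2.848, -0.0]
ft_force: [0.9, -0.2, 0.7]
grip_width: 0.179
grip_force: 35.0
```

Emit:
play_rows(
  increments=[
    [[0,0,-0.5,0,0,0,-1],[0,0,-1,0,0,0,-1],[0,0,-1,0,0,0,-1],[0,0,-1,0,0,0,-1]],
  ],
)

```text
time: 15.2
position: [0.4527, -0.2828, 0.2178]
tool_rot: [1.326, 2.846, -0.002]
ft_force: [-0.2, 0.6, -2.1]
grip_width: 0.182
grip_force: 35.0
```

```bash
python3 - <<'E'
from h import *
s=ctrl.get_state();y=yawof(s["tool_rot"])%360;print(y,s["position"],s["ft_force"])
plan(s["position"],y,[.5612,.0888,.216],128,4)
E
```

```text
130.04684869877843 [ 0.45270515 -0.28284047  0.21776204] [-0.24197685  0.5943237  -2.14574355]
[0.537 0.805 0.004] turn 0.006 -> [ 0.48  -0.19   0.217] 129.5
[0.544 0.801 0.004] turn 0.006 -> [ 0.507 -0.097  0.217] 129.0
[0.551 0.796 0.004] turn 0.006 -> [ 0.534 -0.004  0.216] 128.5
[0.558 0.791 0.004] turn 0.006 -> [0.561 0.089 0.216] 128.0
```

Emit:
play_rows(
  increments=[
    [[0.537,0.805,0.004,0,0,0.006,-1],[0.537,0.805,0.004,0,0,0.006,-1],[0.537,0.805,0.004,0,0,0.006,-1]],
  ],
)

```text
time: 15.5
position: [0.4803, -0.1814, 0.2145]
tool_rot: [-1.323, -2.845, -0.006]
ft_force: [-0.2, 0.4, -1.0]
grip_width: 0.179
grip_force: 35.0
```

Emit:
play_rows(
  increments=[
    [[0.544,0.801,0.004,0,0,0.006,-1],[0.544,0.801,0.004,0,0,0.006,-1],[0.544,0.801,0.004,0,0,0.006,-1]],
  ],
)

```text
time: 15.8
position: [0.507, -0.0885, 0.2144]
tool_rot: [-1.336, -2.84, -0.006]
ft_force: [0.7, 1.0, -2.3]
grip_width: 0.181
grip_force: 35.0
```

Emit:
play_rows(
  increments=[
    [[0.551,0.796,0.004,0,0,0.006,-1],[0.551,0.796,0.004,0,0,0.006,-1],[0.551,0.796,0.004,0,0,0.006,-1]],
  ],
)

```text
time: 16.1
position: [0.5335, 0.0044, 0.2142]
tool_rot: [-1.349, -2.833, -0.007]
ft_force: [-0.2, 0.1, -2.2]
grip_width: 0.18
grip_force: 35.0
```

Emit:
play_rows(
  increments=[
    [[0.558,0.791,0.004,0,0,0.006,-1],[0.558,0.791,0.004,0,0,0.006,-1],[0.558,0.791,0.004,0,0,0.006,-1],[0.558,0.791,0.004,0,0,0.006,-1],[0.558,0.791,0.004,0,0,0.006,-1]],
  ],
)

```text
time: 16.6
position: [0.5603, 0.0875, 0.2136]
tool_rot: [-1.38, -2.82, 0.004]
ft_force: [0.1, -0.3, -1.0]
grip_width: 0.182
grip_force: 35.0
```

```bash
python3 - <<'E'
from h import *
s=ctrl.get_state();y=yawof(s["tool_rot"])%360;print(y,s["position"],s["ft_force"],s["joint_positions"])
plan(s["position"],y,[.5612,.0885,.19],128,1)
E
```

```text
127.84514177147581 [0.56034811 0.08745346 0.21358323] [ 0.091462   -0.33268545 -1.02404734] [ 0.48075123  0.28990826 -0.79338957  1.73750964  0.21990342  1.20906532
  0.28962461]
[0.003 0.013 0.236] turn -0.002 -> [0.561 0.088 0.19 ] 128.0
```

Emit:
play_rows(
  increments=[
    [[0.003,0.013,0.12,0,0,0,-1],[0.003,0.013,0.18,0,0,0,-1],[0.003,0.013,0.24,0,0,0,-1],[0.003,0.013,0.24,0,0,0,-1],[0.003,0.013,0.28,0,0,0,-1],[0.003,0.013,0.28,0,0,0,-1]],
  ],
)

```text
time: 17.2
position: [0.5618, 0.09, 0.1868]
tool_rot: [-1.38, -2.822, 0.0]
ft_force: [0.4, 0.2, -2.0]
grip_width: 0.18
grip_force: 35.0
```

Emit:
play_rows(
  increments=[
    [[0,0,0.025,0,0,0,-1],[0,0,0.05,0,0,0,-1],[0,0,0.05,0,0,0,-1]],
  ],
)

```text
time: 17.5
position: [0.5614, 0.0901, 0.1817]
tool_rot: [-1.379, -2.822, 0.001]
ft_force: [-0.5, 0.1, -1.4]
grip_width: 0.181
grip_force: 35.0
```

Emit:
play_rows(
  increments=[
    [[0,0,0.025,0,0,0,-1],[0,0,0.05,0,0,0,-1],[0,0,0.05,0,0,0,-1]],
  ],
)

```text
time: 17.8
position: [0.5615, 0.0902, 0.1783]
tool_rot: [-1.379, -2.822, 0.002]
ft_force: [-6.3, -1.8, 9.2]
grip_width: 0.182
grip_force: 35.0
```

Emit:
play_rows(
  increments=[
    [[0,0,0.02,0,0,0,-1],[0,0,0.03,0,0,0,-1],[0,0,0.03,0,0,0,-1]],
  ],
)

```text
time: 18.1
position: [0.562, 0.0903, 0.1779]
tool_rot: [1.379, 2.821, -0.003]
ft_force: [-10.2, -2.1, 23.6]
grip_width: 0.186
grip_force: 35.1
```

Stopped about 16 mm above the plate, which is ambiguous. I'll ease the pressure and test with a clockwise turn.

Emit:
play_rows(
  increments=[
    [[0.01,-0.012,-0.02,0,0,0,-1],[0.01,-0.012,-0.02,0,0,0.09,-1],[0.01,-0.012,-0.015,0,0,0.18,-1],[0.01,-0.012,-0.01,0,0,0.27,-1],[0.01,-0.012,-0.005,0,0,0.36,-1],[0.01,-0.012,-0.005,0,0,0.36,-1]],
  ],
)

```text
time: 18.7
position: [0.5622, 0.0901, 0.178]
tool_rot: [2.113, 2.318, 0.004]
ft_force: [-4.4, -1.6, 16.4]
grip_width: 0.181
grip_force: 35.0
```

Emit:
play_rows(
  increments=[
    [[0,0,0,0,0,0.09,-1],[0,0,0,0,0,0.18,-1],[0,0,0,0,0,0.27,-1],[0,0,0,0,0,0.36,-1],[0,0,0,0,0,0.45,-1],[0,0,0,0,0,0.54,-1],[0,0,0,0,0,0.54,-1]],
  ],
)

```text
time: 19.4
position: [0.5634, 0.0897, 0.1781]
tool_rot: [2.881, 1.243, 0.011]
ft_force: [-0.5, -1.6, 11.2]
grip_width: 0.18
grip_force: 35.0
```

81° of turn with no sinking means this nut rests on top of the thread, so the third nut must fit. Setting this one down at about (0.50, -0.155).

Emit:
play_rows(
  increments=[
    [[0,0,-0.3,0,0,0,-1],[0,0,-0.5,0,0,0,-1],[0,0,-0.5,0,0,0,-1]],
  ],
)

```text
time: 19.7
position: [0.5625, 0.0908, 0.2277]
tool_rot: [2.88, 1.249, 0.011]
ft_force: [0.1, -0.1, -1.6]
grip_width: 0.183
grip_force: 35.0
```

```bash
python3 - <<'E'
from h import *
s=ctrl.get_state();y=yawof(s["tool_rot"])%360;print(y,s["position"],s["ft_force"],s["joint_positions"])
plan(s["position"],y,[.5,-.155,.213],y,3)
E
```

```text
46.904077901921575 [0.56248268 0.09079401 0.22771088] [ 0.12639654 -0.07284712 -1.58732477] [ 0.2966206   0.23345868 -0.57418488  1.72799712  0.13603008  1.21251901
 -1.06433944]
[-0.741  0.408  0.049] turn 0.0 -> [0.542 0.009 0.223] 46.9
[-0.741  0.408  0.049] turn 0.0 -> [ 0.521 -0.073  0.218] 46.9
[-0.741  0.408  0.049] turn 0.0 -> [ 0.5   -0.155  0.213] 46.9
```

Emit:
play_rows(
  increments=[
    [[-0.741,0.408,0.049,0,0,0,-1],[-0.741,0.408,0.049,0,0,0,-1],[-0.741,0.408,0.049,0,0,0,-1]],
  ],
)

```text
time: 20.0
position: [0.538, 0.0013, 0.2176]
tool_rot: [2.885, 1.237, -0.007]
ft_force: [0.7, -0.6, -2.1]
grip_width: 0.179
grip_force: 35.0
```

Emit:
play_rows(
  increments=[
    [[-0.741,0.408,0.049,0,0,0,-1],[-0.741,0.408,0.049,0,0,0,-1],[-0.741,0.408,0.049,0,0,0,-1]],
  ],
)

```text
time: 20.3
position: [0.5168, -0.08, 0.2129]
tool_rot: [2.886, 1.237, -0.006]
ft_force: [-0.6, -0.4, -2.4]
grip_width: 0.18
grip_force: 35.0
```

Emit:
play_rows(
  increments=[
    [[-0.741,0.408,0.049,0,0,0,-1],[-0.741,0.408,0.049,0,0,0,-1],[-0.741,0.408,0.4,0,0,0,-1],[-0.741,0.408,0.7,0,0,0,-1],[-0.741,0.408,0.9,0,0,0,-1],[-0.741,0.408,0.9,0,0,0,-1],[-0.741,0.408,0.9,0,0,0,-1]],
  ],
)

```text
time: 21.0
position: [0.498, -0.155, 0.1245]
tool_rot: [-2.881, -1.251, 0.0]
ft_force: [0.6, -0.1, -1.3]
grip_width: 0.182
grip_force: 35.0
```

Emit:
play_rows(
  increments=[
    [[0,0,0.04,0,0,0,-1],[0,0,0.06,0,0,0,-1],[0,0,0.07,0,0,0,-1],[0,0,0.07,0,0,0,-1],[0,0,0.07,0,0,0,-1]],
  ],
)

```text
time: 21.5
position: [0.4979, -0.1558, 0.1181]
tool_rot: [2.882, 1.25, 0.0]
ft_force: [-0.8, -0.4, -1.6]
grip_width: 0.178
grip_force: 35.0
```

Emit:
play_rows(
  increments=[
    [[0,0,0.01,0,0,0,-1],[0,0,0.02,0,0,0,-1],[0,0,0.02,0,0,0,-1],[0,0,0.02,0,0,0,-1]],
  ],
)

```text
time: 21.9
position: [0.4981, -0.1558, 0.1167]
tool_rot: [2.882, 1.25, 0.0]
ft_force: [-2.0, 1.0, 5.5]
grip_width: 0.182
grip_force: 35.0
```

Emit:
play_rows(
  increments=[
    [[0,0,-0.01,0,0,0,0.5],[0,0,-0.01,0,0,0,0.5],[0,0,-0.01,0,0,0,0.5],[0,0,-0.01,0,0,0,0.5],[0,0,-0.01,0,0,0,0.5],[0,0,-0.01,0,0,0,0.5],[0,0,-0.5,0,0,0,1],[0,0,-0.9,0,0,0,1]],
  ],
)

```text
time: 22.7
position: [0.4973, -0.1555, 0.2065]
tool_rot: [-2.881, -1.25, 0.002]
ft_force: [1.2, -0.3, -0.3]
grip_width: 0.822
grip_force: 0.0
```

```bash
python3 - <<'E'
from h import *
s=ctrl.get_state();y=yawof(s["tool_rot"])%360;print(y,s["position"],s["grip_width"])
plan(s["position"],y,[.6063,-.2727,.19],43.3,2)
plan([.6063,-.2727,.19],43.3,[.6063,-.2727,.117],43.3,1)
E
```

```text
46.90681364089913 [ 0.49734849 -0.15552127  0.20650263] 0.8216624200895823
[-0.056  0.798  0.083] turn 0.02 -> [ 0.552 -0.214  0.198] 45.1
[-0.031  0.799  0.083] turn 0.02 -> [ 0.606 -0.273  0.19 ] 43.3
[0.   0.   0.73] turn 0.0 -> [ 0.606 -0.273  0.117] 43.3
```

Emit:
play_rows(
  increments=[
    [[-0.056,0.798,0.083,0,0,0.02,1],[-0.056,0.798,0.083,0,0,0.02,1],[-0.056,0.798,0.083,0,0,0.02,1]],
  ],
)

```text
time: 23.0
position: [0.5534, -0.2184, 0.1972]
tool_rot: [2.902, 1.198, 0.001]
ft_force: [-0.4, 0.9, 0.0]
grip_width: 0.989
grip_force: 0.0
```

Emit:
play_rows(
  increments=[
    [[-0.031,0.799,0.083,0,0,0.02,1],[-0.031,0.799,0.083,0,0,0.02,1],[-0.031,0.799,0.083,0,0,0.02,1],[-0.031,0.799,0.083,0,0,0.02,1],[-0.031,0.799,0.083,0,0,0.02,1]],
  ],
)

```text
time: 23.5
position: [0.6062, -0.2713, 0.1892]
tool_rot: [-2.918, -1.161, 0.0]
ft_force: [0.5, 0.1, 0.5]
grip_width: 1.001
grip_force: 0.0
```

```bash
python3 - <<'E'
from h import *
s=ctrl.get_state();y=yawof(s["tool_rot"])%360;print(y,s["position"],s["grip_width"])
plan(s["position"],y,[.6063,-.2727,.117],43.3,1)
t=ctrl.get_image("top");u=ctrl.get_image("side")
W=np.zeros((400,810,3),np.uint8)
W[:,:400]=cv2.resize(t[130:270,310:450],(400,400));W[:,410:]=cv2.resize(u[90:230,300:440],(400,400))
cv2.imwrite("pics/g5.png",W[:,:800,::-1])
E
```

```text
43.38375794109891 [ 0.60622317 -0.27127476  0.18917361] 1.0011494000029528
[-0.009  0.011  0.722] turn 0.001 -> [ 0.606 -0.273  0.117] 43.3
```

View pics/g5.png

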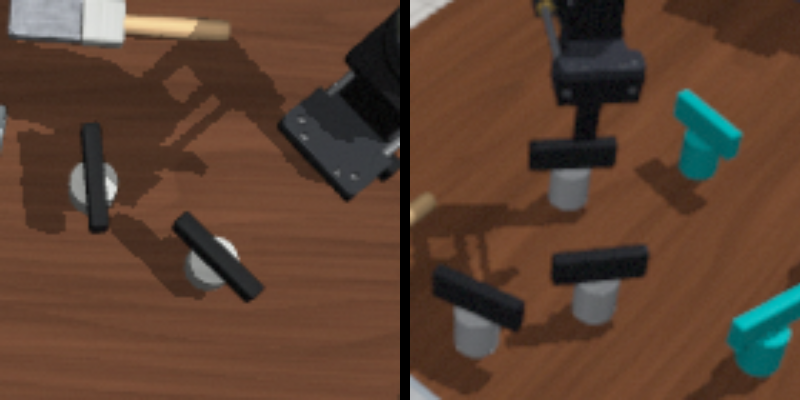

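Both rejected nuts stand upright, at top crop (93,185) and (213,262). The gripper is over the third black nut, at side crop (570,170).

Emit:
play_rows(
  increments=[
    [[-0.009,0.011,0.4,0,0,0,1],[-0.009,0.011,0.6,0,0,0,1],[-0.009,0.011,0.725,0,0,0,1],[-0.009,0.011,0.725,0,0,0,1],[-0.009,0.011,0.725,0,0,0,0.3],[-0.009,0.011,0.725,0,0,0,-1],[-0.009,0.011,0.725,0,0,0,-1],[-0.009,0.011,0.725,0,0,0,-1]],
  ],
)

```text
time: 24.4
position: [0.6072, -0.2746, 0.1178]
tool_rot: [2.919, 1.158, 0.002]
ft_force: [0.1, 0.0, -0.9]
grip_width: 0.721
grip_force: 0.0
```

Emit:
play_rows(
  increments=[
    [[0,0,0,0,0,0,-1],[0,0,0,0,0,0,-1],[0,0,0,0,0,0,-1],[0,0,0,0,0,0,-1],[0,0,0,0,0,0,-1],[0,0,0,0,0,0,-1],[0,0,0,0,0,0,-1],[0,0,0,0,0,0,-1]],
  ],
  squeeze=45,
)

```text
time: 25.2
position: [0.6067, -0.2745, 0.1167]
tool_rot: [2.92, 1.159, -0.0]
ft_force: [-0.5, 0.2, -0.5]
grip_width: 0.179
grip_force: 45.0
```

Emit:
play_rows(
  increments=[
    [[0,0,0,0,0,0,-1],[0,0,0,0,0,0,-1]],
  ],
)

```text
time: 25.4
position: [0.6068, -0.2744, 0.1167]
tool_rot: [2.92, 1.159, 0.0]
ft_force: [0.5, -0.5, -0.7]
grip_width: 0.183
grip_force: 45.0
```

Emit:
play_rows(
  increments=[
    [[0,0,-0.5,0,0,0,-1],[0,0,-1,0,0,0,-1],[0,0,-1,0,0,0,-1],[0,0,-1,0,0,0,-1]],
  ],
)

```text
time: 25.8
position: [0.6072, -0.2745, 0.2182]
tool_rot: [2.918, 1.158, 0.003]
ft_force: [0.4, -0.5, -2.6]
grip_width: 0.183
grip_force: 45.0
```

```bash
python3 - <<'E'
from h import *
s=ctrl.get_state();y=yawof(s["tool_rot"])%360;print(y,s["position"],s["ft_force"])
plan(s["position"],y,[.562,.0895,.216],127,5)
E
```

```text
43.2968488553751 [ 0.60724789 -0.27450106  0.21817459] [ 0.44932107 -0.45988533 -2.57073991]
[ 0.433 -0.592  0.004] turn -0.186 -> [ 0.598 -0.202  0.218] 60.0
[ 0.586 -0.442  0.004] turn -0.186 -> [ 0.589 -0.129  0.217] 76.8
[ 0.688 -0.255  0.004] turn -0.186 -> [ 0.58  -0.056  0.217] 93.5
[ 0.732 -0.046  0.004] turn -0.186 -> [0.571 0.017 0.216] 110.3
[0.714 0.167 0.004] turn -0.186 -> [0.562 0.09  0.216] 127.0
```

Emit:
play_rows(
  increments=[
    [[0.433,-0.592,0.004,0,0,-0.186,-1],[0.433,-0.592,0.004,0,0,-0.186,-1],[0.433,-0.592,0.004,0,0,-0.186,-1]],
  ],
)

```text
time: 26.1
position: [0.5968, -0.1952, 0.2139]
tool_rot: [-2.707, -1.582, 0.002]
ft_force: [-0.1, 0.1, -2.4]
grip_width: 0.18
grip_force: 45.0
```

Emit:
play_rows(
  increments=[
    [[0.586,-0.442,0.004,0,0,-0.186,-1],[0.586,-0.442,0.004,0,0,-0.186,-1],[0.586,-0.442,0.004,0,0,-0.186,-1]],
  ],
)

```text
time: 26.4
position: [0.5876, -0.1236, 0.2141]
tool_rot: [-2.451, -1.958, 0.001]
ft_force: [-0.3, 0.1, -1.1]
grip_width: 0.18
grip_force: 45.0
```

Emit:
play_rows(
  increments=[
    [[0.688,-0.255,0.004,0,0,-0.186,-1],[0.688,-0.255,0.004,0,0,-0.186,-1],[0.688,-0.255,0.004,0,0,-0.186,-1]],
  ],
)

```text
time: 26.7
position: [0.5785, -0.0519, 0.2141]
tool_rot: [-2.143, -2.293, 0.0]
ft_force: [0.1, 0.2, -2.9]
grip_width: 0.179
grip_force: 45.0
```

Emit:
play_rows(
  increments=[
    [[0.732,-0.046,0.004,0,0,-0.186,-1],[0.732,-0.046,0.004,0,0,-0.186,-1],[0.732,-0.046,0.004,0,0,-0.186,-1]],
  ],
)

```text
time: 27.0
position: [0.5696, 0.0201, 0.2141]
tool_rot: [-1.788, -2.58, -0.001]
ft_force: [0.0, -0.6, -2.1]
grip_width: 0.183
grip_force: 45.0
```

Emit:
play_rows(
  increments=[
    [[0.714,0.167,0.004,0,0,-0.186,-1],[0.714,0.167,0.004,0,0,-0.186,-1],[0.714,0.167,0.004,0,0,-0.186,-1],[0.714,0.167,0.004,0,0,-0.186,-1],[0.714,0.167,0.004,0,0,-0.186,-1]],
  ],
)

```text
time: 27.5
position: [0.5619, 0.0865, 0.2139]
tool_rot: [-1.41, -2.807, 0.003]
ft_force: [-0.4, -0.3, -2.4]
grip_width: 0.183
grip_force: 45.0
```

```bash
python3 - <<'E'
from h import *
s=ctrl.get_state();y=yawof(s["tool_rot"])%360;print(y,s["position"],s["ft_force"],s["joint_positions"])
plan(s["position"],y,[.562,.0895,.182],127,1)
E
```

```text
126.65496139122281 [0.56188712 0.08646227 0.21389453] [-0.41450807 -0.25089334 -2.40999058] [ 0.43270568  0.27767064 -0.73249745  1.73655084  0.19900453  1.20443824
  0.28693493]
[0.024 0.019 0.319] turn -0.004 -> [0.562 0.09  0.182] 127.0
```

Emit:
play_rows(
  increments=[
    [[0.01,0.007,0.12,0,0,0,-1],[0.01,0.007,0.18,0,0,0,-1],[0.01,0.007,0.24,0,0,0,-1],[0.01,0.007,0.28,0,0,0,-1],[0.01,0.007,0.31,0,0,0,-1],[0.01,0.007,0.33,0,0,0,-1],[0.01,0.007,0.33,0,0,0,-1]],
  ],
)

```text
time: 28.2
position: [0.5613, 0.0906, 0.1817]
tool_rot: [-1.402, -2.811, 0.001]
ft_force: [-0.9, -0.5, -1.3]
grip_width: 0.183
grip_force: 45.0
```

Emit:
play_rows(
  increments=[
    [[0,0,0.025,0,0,0,-1],[0,0,0.04,0,0,0,-1],[0,0,0.05,0,0,0,-1]],
  ],
)

```text
time: 28.5
position: [0.5613, 0.0899, 0.1765]
tool_rot: [1.403, 2.811, -0.002]
ft_force: [-2.0, -2.8, 0.2]
grip_width: 0.183
grip_force: 45.0
```

Already lower than the last nut got. Continuing.

Emit:
play_rows(
  increments=[
    [[0,0,0.02,0,0,0,-1],[0,0,0.03,0,0,0,-1],[0,0,0.04,0,0,0,-1],[0,0,0.04,0,0,0,-1]],
  ],
)

```text
time: 28.9
position: [0.5614, 0.0898, 0.1725]
tool_rot: [1.402, 2.81, -0.002]
ft_force: [-1.2, -4.7, -1.2]
grip_width: 0.177
grip_force: 45.0
```

Emit:
play_rows(
  increments=[
    [[0,0,0.02,0,0,0,-1],[0,0,0.03,0,0,0,-1],[0,0,0.04,0,0,0,-1],[0,0,0.04,0,0,0,-1]],
  ],
)

```text
time: 29.3
position: [0.5615, 0.0898, 0.1687]
tool_rot: [1.403, 2.81, -0.002]
ft_force: [-1.9, -5.1, 1.9]
grip_width: 0.184
grip_force: 45.0
```

The rim is about 7 mm above the plate, so this nut fits. Screwing it clockwise with gentle downward pressure.

Emit:
play_rows(
  increments=[
    [[-0.008,-0.006,0.02,0,0,0,-1],[-0.008,-0.006,0.028,0,0,0.08,-1],[-0.008,-0.006,0.035,0,0,0.16,-1],[-0.008,-0.006,0.042,0,0,0.24,-1],[-0.008,-0.006,0.05,0,0,0.32,-1],[-0.008,-0.006,0.057,0,0,0.4,-1],[-0.008,-0.006,0.064,0,0,0.48,-1]],
  ],
)

```text
time: 30.0
position: [0.5623, 0.0893, 0.1639]
tool_rot: [2.342, 2.09, 0.001]
ft_force: [-3.1, -5.1, 8.9]
grip_width: 0.178
grip_force: 45.0
```

Emit:
play_rows(
  increments=[
    [[0,0,0.01,0,0,0.08,-1],[0,0,0.016,0,0,0.16,-1],[0,0,0.022,0,0,0.24,-1],[0,0,0.028,0,0,0.3,-1],[0,0,0.028,0,0,0.34,-1],[0,0,0.028,0,0,0.34,-1]],
  ],
)

```text
time: 30.6
position: [0.5624, 0.0892, 0.1616]
tool_rot: [2.808, 1.403, 0.003]
ft_force: [-4.2, -6.0, 11.4]
grip_width: 0.181
grip_force: 45.0
```

```bash
python3 - <<'E'
from h import *
s=ctrl.get_state();print(yawof(s["tool_rot"]),s["position"],s["ft_force"],s["torque"])
E
```

```text
53.083889296972856 [0.56242331 0.08921671 0.16161841] [-4.15523981 -6.02767241 11.42517894] [-1.35966047  0.95279019 -0.04349196]
```

Emit:
play_rows(
  increments=[
    [[0,0,0.005,0,0,0.06,-1],[0,0,0.01,0,0,0.12,-1],[0,0,0.01,0,0,0.16,-1],[0,0,0.01,0,0,0.16,-1]],
  ],
)

```text
time: 31.0
position: [0.5627, 0.089, 0.1616]
tool_rot: [2.961, 1.04, 0.004]
ft_force: [-5.7, -6.8, 16.3]
grip_width: 0.179
grip_force: 45.0
```

```bash
python3 - <<'E'
from h import *
s=ctrl.get_state();print(yawof(s["tool_rot"]),s["position"],s["ft_force"],s["torque"])
E
```

```text
38.683837811090655 [0.56265328 0.0889708  0.1615941 ] [-5.72906652 -6.84618343 16.25554174] [-1.58982403  1.40154721  0.02173973]
```

It has bottomed: 14° more turn gave no further sinking. Easing off, releasing and lifting.

Emit:
play_rows(
  increments=[
    [[0,0,-0.02,0,0,0,-1],[0,0,-0.02,0,0,0,0.3],[0,0,-0.02,0,0,0,0.5],[0,0,-0.02,0,0,0,0.5],[0,0,-0.02,0,0,0,0.5],[0,0,-0.02,0,0,0,0.5],[0,0,-0.02,0,0,0,0.5],[0,0,-0.02,0,0,0,0.5]],
  ],
)

```text
time: 31.8
position: [0.5614, 0.0899, 0.1605]
tool_rot: [-2.963, -1.043, 0.0]
ft_force: [0.6, -0.2, 0.2]
grip_width: 0.711
grip_force: 0.0
```

Emit:
play_rows(
  increments=[
    [[0,0,-0.3,0,0,0,0.6],[0,0,-0.6,0,0,0,0.6],[0,0,-1,0,0,0,0.6],[0,0,-1,0,0,0,0.6]],
  ],
)

```text
time: 32.2
position: [0.5641, 0.0907, 0.2666]
tool_rot: [2.961, 1.043, 0.016]
ft_force: [0.0, 0.5, 0.3]
grip_width: 0.799
grip_force: 0.0
```

Emit:
play_rows(
  increments=[
    [[-0.7,0.5,-0.3,0,0,0,0.6],[-0.7,0.5,-0.3,0,0,0,0.6],[-0.7,0.5,-0.3,0,0,0,0.6],[-0.7,0.5,-0.3,0,0,0,0.6]],
  ],
)

```text
time: 32.6
position: [0.5381, 0.0061, 0.2906]
tool_rot: [2.964, 1.04, 0.001]
ft_force: [0.5, 0.1, 0.1]
grip_width: 0.803
grip_force: 0.0
```

Emit:
play_rows(
  increments=[
    [[-0.7,0.5,0,0,0,0,0.6],[-0.7,0.5,0,0,0,0,0.6],[-0.7,0.5,0,0,0,0,0.6],[-0.7,0.5,0,0,0,0,0.6]],
  ],
)

```text
time: 33.0
position: [0.5149, -0.0749, 0.2898]
tool_rot: [-2.962, -1.043, 0.001]
ft_force: [0.8, 0.3, 0.5]
grip_width: 0.802
grip_force: 0.0
```

```bash
python3 - <<'E'
from h import *
np.set_printoptions(precision=4,suppress=True)
s=ctrl.get_state();print(s["position"],s["ft_force"],s["time"])
t=ctrl.get_image("top");u=ctrl.get_image("side")
for o in bars(t,u,(255,150,320,235),(240,170,330,270)):print(o)
W=np.zeros((400,810,3),np.uint8)
W[:,:400]=cv2.resize(t[120:280,240:400],(400,400));W[:,410:]=cv2.resize(u[120:280,240:400],(400,400))
cv2.imwrite("pics/g6.png",W[:,:800,::-1])
E
```

```text
[ 0.5149 -0.0749  0.2898] [0.8274 0.2994 0.527 ] 33.0
(array([0.5766, 0.0884, 0.0858]), np.float64(0.42498917445528833), (np.float64(68.53512608233189), np.float64(0.08473010657000854)), (np.float64(59.37581833076504), np.float64(0.12361225910968857)), np.int32(451), np.int32(563))
(array([0.5177, 0.0136, 0.1474]), np.float64(1.5157846640369406), (np.float64(2.8333774848349265), np.float64(0.06232260027302137)), (np.float64(6.654021737065989), np.float64(0.06225020726857221)), np.int32(224), np.int32(241))
```

View pics/g6.png

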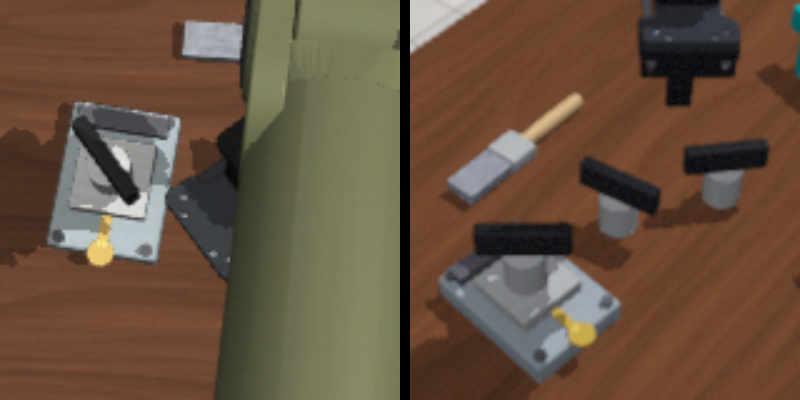

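The nut sits on the plate with its bar centre at side pixel (285.2,215.6), where a home nut should give (285,215.4). The two rejects stand upright well clear of the clamp, and the brush is untouched. Handing in.

```bash
python3 -c "
from bench import ctrl
print(ctrl.close_job())"
```

```text
the job is handed in; nothing more can be done
None
```

The nut that fits is screwed down onto the clamp plate, the two other nuts stand upright on the bench clear of the clamp, and I handed the job in after about 33 s of robot time; the hand-in returned no verdict.

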